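# Hang an instrument cover on the rail under the bench raceway

### The arm

A 6-joint arm with a two-finger parallel gripper is mounted at the origin on the work surface. World frame = base frame: x ahead of the robot, y to its left, z up, the work surface at z = 0. Lengths are in m, angles in rad, forces in N, time in s.
With the tool pointing down it reaches from about 0.4 to 0.825 m from the base axis. Payload 7 kg.
Tool frame: the origin (TCP) lies where the fingers leave the gripper's body, on its centre line; the fingertips stand 73 mm ahead of it and the grasp point (between the pads) lies 54 mm ahead of it (manip.grip_depth is the distance from the TCP to the grasp point, in m); z points along the fingers, y is the line along which they close (so a half turn about z gives the same grasp; the last joint's range is limited). The gripper opens to 85 mm and grips with 20 to 120 N. Pads are 22 mm wide; open, the fingers measure 114 mm over their backs; the gripper's body (76 mm by 85 mm) begins 54 mm behind the grasp point. The pads swing forward as they close: fully open they stand 13 mm farther back than shut.
Start: joints at [1.498, 0.359, 0.012, 0, -1.224, -0.288], TCP at [0.238, 0.632, 0.304] pointing down, gripper open.
Joint ranges: [-3.07, 3.07], [-1.43, 2.12], [-1.02, 1.25], [-3.03, 1.67], [-3.05, -0], [-3.03, 3.03]. Speed limits (rad/s): [2.39, 2.39, 3.01, 3.14, 3.14, 3.14].

### API

Orientations are given as a rotation vector (axis times angle).
In Python, from cell import manip, viewer, close_job gives the robot as it stands.
- The arm moves only by the tool arm_command, never from a script. Its argument "steps" is a list of rows, each an object with "offset": the shift along the tool's x, y, z in cm, a list of three; "angular": the turn, a rotation vector about the tool's x, y, z in degrees, a list of three; "gripper": the finger opening in cm, from 0 to 8.54. In form: [{"offset": [dx, dy, dz], "angular": [rx, ry, rz], "gripper": gripper}, ...]. A call has 1 to 12 rows; each row shifts and turns the commanded pose from where the row before left it, along the tool's axes as they then stand; what a row does not reach is not made up. A row lasts 1/8 s, in which the tool goes at most 62.5 mm and 10.7 degrees, less where a joint would pass 70% of its speed; a pose out of reach is approached as far as the arm can. A call with a gripper value outside its range is refused whole. The fingers move at their own pace and stop on an object; the grip force is fixed at half the most. Time passes only in rows, so rows that do not move let the fingers close. It gives the time, the measured TCP pose, the force, the opening and the grip force at its end, in the units of the state.
- manip.get_state(): the state, without advancing time (a new reading comes with each control period).
- viewer.read_camera(name): name is "side" or "top" or "wrist"; returns (picture, depth): 420x560x3 uint8, red, green, blue; 420x560 float32, m along the optical axis (not along the pixel's ray), 0 where there is no reading.
- viewer.calibration(name): a dict with "camera_matrix" (3x3 intrinsics, pixels), "origin" and "orientation" of the camera in the world; the wrist camera has in their place "tool_from_camera" (4x4, takes a point from camera to tool coordinates, whose origin is the TCP and whose axes are the flange's). Camera axes: x right, y up, looking along -z (the intrinsics and any distortion apply to the point x, -y, -z); pixel columns grow to the right and rows downward; lengths in m; the calibration is good to about 2 mm. A picture is of the moment at which its call begins: read the wrist's pose just before it. calibration takes no time and is no camera call.
- close_job(): hands the job in; it is judged then, once.
The state is a dict: "clock": time; "joints": joint angles; "dq": joint speeds; "joint_efforts": joint torques, N m; "position": TCP position; "tcp_rot": TCP orientation; "wrist_force": force on the tool from outside, world axes, zero at the start; "moment": the same for the moment, N m; "finger_gap": finger opening in m; "gripper_force": force on a finger pad.
Only numpy, scipy, OpenCV 4.12 (cv2) and the standard library are available. Lean on these libraries where they do the work, as an engineer would, in place of code of your own. Each camera call takes 0.05 s, during which the arm holds its last target. There are 200 camera calls.

### The job

The white instrument cover is hanging in the middle of the rail under the grey socket raceway: slide it along the rail, without lifting it off, until it is right up against the red end stop. Then pick up the dark cover with the orange handle from the bench and hang it squarely astride the rail in the space this has freed, between the white cover and the yellow stop, its top panel lying flat on the rail. Leave the other things on the bench undisturbed.

Things in the scene. Friction and masses are not known exactly. Their poses are not given: they have to be found in the camera images.
- rack: fixed bench rack; origin on the bench below the rail's middle, z up, y along the rail, its -x side faces the robot. Rail: square aluminium bar, 30 x 30 mm, 400 mm long, top face 170 mm above the bench. Two blue posts 40 mm square behind it (x +15 to +55 mm, y = +-190 mm) rise to 420 mm and carry the raceway; foot plates 110 x 70 x 8 mm.
- raceway (a point): grey socket raceway box above the rail: 480 mm along y, x from -20 to +20 mm in the rack's frame, 385 to 425 mm above the bench. Point: middle of its lower front edge. A gripper pointing straight down has no room below it; one leaning back towards the robot by about 40 degrees has.
- red_stop: red end-stop plate fixed on the rail, 60 x 60 mm, 12 mm thick along the rail; origin at its centre, 155 mm above the bench, axes as the rack's. It may be at either end: y = +126 or -126 mm in the rack's frame. 240 mm of rail is clear between the two stops.
- yellow_stop: yellow end-stop plate at the other end of the rail; otherwise as the red one.
- hung_cover: white sheet-metal cover, an upside-down U. Flat top panel 100 (x) by 90 mm (y), 4 mm thick; side walls 60 mm deep, 4 mm thick, on its +x and -x edges (92 mm between). Origin: midway between the walls at their lower edges, z up (panel top at 64 mm). About 0.35 kg. Starts hanging loose astride the rail near its middle, its y along it; neither side has room for a second cover.
- hung_handle (a point): black handle of the white cover: a bar along the cover's x, 60 mm long, 16 mm wide (y), 12 mm thick, 20 mm free under it, on feet at x = +-26 mm. Point at the bar's centre, 90 mm above the cover's origin; axes as the cover's.
- loose_cover: dark grey sheet-metal cover, an upside-down U. Flat top panel 100 (x) by 90 mm (y), 4 mm thick; side walls 60 mm deep, 4 mm thick, on its +x and -x edges (92 mm between). Origin: midway between the walls at their lower edges, z up (panel top at 64 mm). About 0.35 kg. Starts standing on the bench on its walls, on the robot's right (-y) of the rack. When hung, its origin is 110 mm above the bench.
- loose_handle (a point): orange handle of the dark cover: a bar along the cover's x, 60 mm long, 16 mm wide (y), 12 mm thick, 20 mm free under it, on feet at x = +-26 mm. Point at the bar's centre, 90 mm above the cover's origin; axes as the cover's.
- joystick_box: black control box 120 x 150 x 70 mm with a joystick up to 128 mm. Bystander, leave it standing where it is; origin at the centre of its underside.
- air_duster: red spray can, 66 mm diameter, 190 mm tall. Bystander, leave it standing where it is; origin at the centre of its underside.
- wire_spool: copper wire spool, 64 mm diameter, 36 mm tall. Bystander, leave it standing where it is; origin at the centre of its underside.

How it is judged:
On the way:
1. the white cover hangs against the red stop (gap under 10 mm), the dark one is not yet on the rail (y of hung_cover in the frame of red_stop between -0.061 and 0.061 m and z of hung_cover in the frame of rack between 0.103 and 0.117 m and x of hung_cover in the frame of rack between -0.022 and 0.022 m and angle between hung_cover's own z axis and vertical below 0.1 rad and angle between the y axis of hung_cover and the y axis of rack, either way round below 0.3 rad and height (world z) of loose_cover below 0.08 m), for 0.2 s.
At the end, for the whole second after the job is handed in: Both covers at rest astride the rail: origins 110 mm (+-7) above the bench, within 22 mm of the rail's middle line, upright within 0.10 rad, square within 0.30 rad; white within 10 mm of the red stop, dark between white and yellow stop (centre within 125 mm of the yellow stop) (z of hung_cover in the frame of rack between 0.103 and 0.117 m and x of hung_cover in the frame of rack between -0.022 and 0.022 m and angle between each of hung_cover, loose_cover's own z axis and vertical below 0.1 rad and angle between the y axis of each of hung_cover, loose_cover and the y axis of rack, either way round below 0.3 rad and y of hung_cover in the frame of red_stop between -0.061 and 0.061 m and z of loose_cover in the frame of rack between 0.103 and 0.117 m and x of loose_cover in the frame of rack between -0.022 and 0.022 m and y of loose_cover in the frame of rack between -0.077 and 0.077 m and y of loose_cover in the frame of yellow_stop between -0.125 and 0.125 m and linear speed of each of hung_cover, loose_cover below 0.02 m/s); the robot touches nothing.
It fails at once if the white cover is lifted more than 25 mm off the rail (z of hung_cover in the frame of rack above 0.135 m).
It fails at once if the white cover falls off the rail (z of hung_cover in the frame of rack below 0.08 m).
It fails at once if the control box is moved more than 20 mm (distance of joystick_box from where it was at the start of the episode above 0.02 m).
It fails at once if the spray can is moved more than 20 mm (distance of air_duster from where it was at the start of the episode above 0.02 m).
It fails at once if the wire spool is moved more than 20 mm (distance of wire_spool from where it was at the start of the episode above 0.02 m).
It also fails if it takes over 69 s, if anything falls off the work surface, if the arm or the gripper's body presses on something with over 40 N, if the wrist force passes 120 N, or if a joint passes its speed limit or range.

## Working session

There is one attempt and no reset: what is moved stays moved. The work goes in short steps, Python scripts to look and compute and a tool call to move; the robot and the scene stay as the last step left them, time stands still between calls to the robot, and variables do not carry over. Pictures are saved under pics/ and viewed, at most 10 in all, crops included, and the job is handed in when it is done.

Besides the shell and the picture viewer there is one more tool, called in YAML: its name, and indented under it one key for each argument. arm_command: Moves the arm, as the interface text tells. Its arguments: {"type":"object","properties":{"steps":{"type":"array"}},"required":["steps"]}

```bash
mkdir -p pics; ls
python3 - <<'E'
from cell import manip, viewer
import cv2, numpy as np
print(manip.get_state())
for n in ("side","top"):
    im,d=viewer.read_camera(n); np.savez(n+"0.npz",im=im,d=d)
    cv2.imwrite(f"pics/{n}0.png",im[:,:,::-1]); print(n,viewer.calibration(n),(d>0).mean())
print(viewer.calibration("wrist"))
E
```

```text
pics
{'clock': 0.0, 'joints': array([ 1.49811954e+00,  3.59417498e-01,  1.10464384e-02, -3.26079806e-04,
       -1.22409645e+00, -2.88087328e-01]), 'dq': array([-0.00165015,  0.00076355,  0.00098066,  0.00078846,  0.00023657,
        0.00013254]), 'joint_efforts': array([-5.06985143e-04, -5.83314729e+01,  2.93428123e+01,  6.93718091e+00,
       -5.88771945e-03, -2.20369984e-06]), 'position': array([0.2381697 , 0.63119993, 0.30294271]), 'tcp_rot': array([ 3.08892275e+00, -5.63486360e-01, -1.96496094e-04]), 'wrist_force': array([ 1.04008263,  0.06816812, -0.60014607]), 'moment': array([ 0.02226491, -0.03741612, -0.0390338 ]), 'gripper_force': 0.0, 'finger_gap': 0.08550498658496208}
side {'camera_matrix': array([[441.36180224,   0.        , 273.977248  ],
       [  0.        , 441.36180224, 218.79167137],
       [  0.        ,   0.        ,   1.        ]]), 'origin': array([-0.01229021, -0.73908553,  0.7677883 ]), 'orientation': array([ 1.0228631 , -0.32711088, -0.50895928])} 0.9960884353741497
top {'camera_matrix': array([[396.0162722 ,   0.        , 281.77862515],
       [  0.        , 396.0162722 , 204.93192947],
       [  0.        ,   0.        ,   1.        ]]), 'origin': array([0.42209435, 0.03934012, 1.24098928]), 'orientation': array([ 0.04166558, -0.0656299 , -1.56181342])} 0.9958971088435374
{'camera_matrix': array([[357.86120967,   0.        , 278.22168292],
       [  0.        , 357.86120967, 210.63746931],
       [  0.        ,   0.        ,   1.        ]]), 'tool_from_camera': array([[-2.52962116e-04,  9.61512053e-01,  2.74762639e-01,
         6.99103686e-02],
       [ 9.99999966e-01,  2.26300927e-04,  1.28733070e-04,
        -4.39886064e-04],
       [ 6.15993586e-05,  2.74762662e-01, -9.61512078e-01,
        -7.05344130e-02],
       [ 0.00000000e+00,  0.00000000e+00,  0.00000000e+00,
         1.00000000e+00]])}
```

View pics/side0.png

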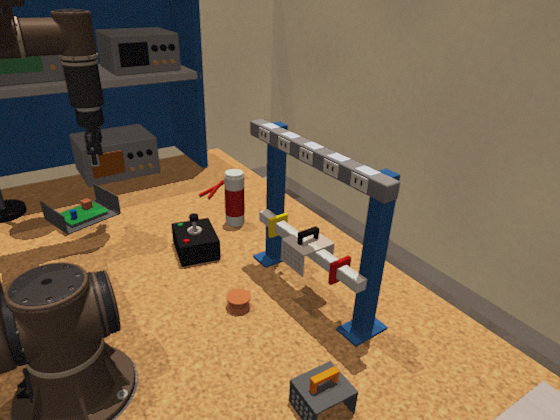

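View pics/top0.png

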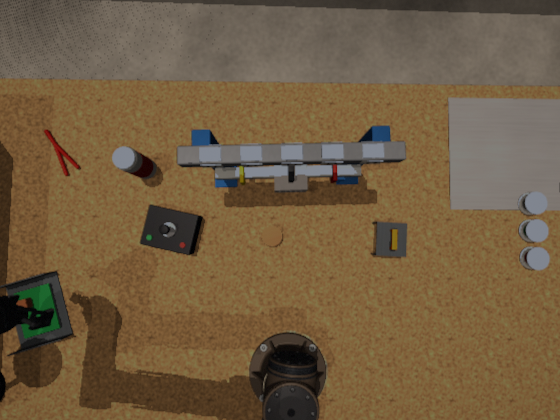

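The side view shows the rail with the yellow stop at (278,225), the red stop at (341,269), the black handle at (309,236), and the dark cover with its orange handle at (324,380). In the top view, red (335,173) is on the -y side and yellow (241,174) on the +y side. The white cover's handle is at (291,174), partly under the raceway, and the orange handle is at (394,240).

```bash
cat > h.py <<'E'
import numpy as np, cv2
from scipy.spatial.transform import Rotation as R
from cell import manip, viewer
def cam(n, st=None):
    c=viewer.calibration(n); K=c["camera_matrix"]
    if n=="wrist":
        T=np.eye(4); T[:3,:3]=R.from_rotvec(st["tcp_rot"]).as_matrix(); T[:3,3]=st["position"]
        T=T@c["tool_from_camera"]; return K,T[:3,:3],T[:3,3]
    return K,R.from_rotvec(c["orientation"]).as_matrix(),np.array(c["origin"])
def rays(C,uv):
    K,Q,o=C; uv=np.atleast_2d(uv).astype(float)
    return np.c_[(uv[:,0]-K[0,2])/K[0,0],-(uv[:,1]-K[1,2])/K[1,1],-np.ones(len(uv))]@Q.T
def cloud(C,d,mask):
    v,u=np.nonzero(mask&(d>0)); return C[2]+rays(C,np.c_[u,v])*d[v,u][:,None]
def plane(C,uv,z):
    r=rays(C,uv); return C[2]+r*((z-C[2][2])/r[:,2])[:,None]
def tri(Ca,a,Cb,b):
    ra,rb=rays(Ca,a)[0],rays(Cb,b)[0]
    s=np.linalg.lstsq(np.c_[ra,-rb],Cb[2]-Ca[2],rcond=None)[0]
    p,q=Ca[2]+ra*s[0],Cb[2]+rb*s[1]; return (p+q)/2,np.linalg.norm(p-q)
def hsv(im,lo,hi,box=None):
    m=cv2.inRange(cv2.cvtColor(im,cv2.COLOR_RGB2HSV),np.array(lo),np.array(hi))>0
    if box:
        k=np.zeros_like(m); x0,y0,x1,y1=box; k[y0:y1,x0:x1]=1; m&=k
    return m
E
cat > m0.py <<'E'
from h import *
np.set_printoptions(precision=4,suppress=True)
cols={"orange":((10,180,120),(24,255,255)),"red":((0,170,70),(8,255,255)),"yellow":((24,150,80),(34,255,255)),"black":((0,0,0),(180,255,55))}
box={"side":{"orange":(300,360,350,395),"red":(325,250,355,290),"yellow":(262,210,292,240),"black":(290,222,325,246)},
"top":{"orange":(380,225,405,255),"red":(325,160,345,185),"yellow":(232,163,250,186),"black":(280,164,302,185)}}
for c,(lo,hi) in cols.items():
    ce={}
    for n in("side","top"):
        f=np.load(n+"0.npz"); C=cam(n); m=hsv(f["im"],lo,hi,box[n][c])
        P=cloud(C,f["d"],m); v,u=np.nonzero(m); ce[n]=(u.mean(),v.mean())
        print(c,n,len(P),"uv",np.array(ce[n]),"med",np.median(P,0),"lo",np.percentile(P,3,0),"hi",np.percentile(P,97,0))
        if c=="orange":
            top=P[P[:,2]>np.percentile(P[:,2],40)]; e=np.linalg.svd(top[:,:2]-top[:,:2].mean(0))[2][0]; print(" axis",np.degrees(np.arctan2(e[1],e[0])))
    p,g=tri(cam("side"),ce["side"],cam("top"),ce["top"]); print("  tri",p,"gap",g)
for n in("side","top"):
    f=np.load(n+"0.npz"); C=cam(n)
    bx={"side":(258,205,365,290),"top":(210,162,365,195)}[n]
    m=hsv(f["im"],(0,0,120),(180,60,255),bx); P=cloud(C,f["d"],m)
    Q=P[(abs(P[:,2]-.17)<.004)]; e=np.linalg.svd(Q[:,:2]-Q[:,:2].mean(0))[2][0]
    print("rail",n,len(Q),Q.mean(0),np.percentile(Q,3,0),np.percentile(Q,97,0),"axis",np.degrees(np.arctan2(e[0],e[1])))
    # white cover top
    Q=P[(P[:,2]<.19)&(P[:,2]>.165)]; print(np.histogram(Q[:,2],10))
    G=cloud(C,f["d"],np.ones(f["d"].shape,bool)); 
    g=G[(abs(G[:,2]-.064)<.006)&(abs(G[:,0]-.4)<.25)&(G[:,1]<-.1)&(G[:,1]>-.45)]
    if len(g)>20: print("dark top",n,len(g),np.median(g,0),cv2.minAreaRect(g[:,:2].astype(np.float32)*1000))
    g=G[(G[:,2]>.36)&(G[:,2]<.45)&(G[:,0]>.4)]; print("raceway",n,len(g),np.percentile(g,2,0),np.percentile(g,98,0)) if len(g) else 0
E
python3 m0.py
```

```text
orange side 268 uv [324.2276 376.4067] med [ 0.4046 -0.3069  0.0963] lo [ 0.3782 -0.3114  0.0697] hi [ 0.4348 -0.2974  0.099 ]
 axis 178.98719059023543
orange top 80 uv [394.3457 239.4321] med [ 0.4018 -0.3041  0.0961] lo [ 0.3787 -0.3099  0.0918] hi [ 0.4306 -0.297   0.1002]
 axis 177.6123438668427
  tri [ 0.4039 -0.3055  0.0938] gap 0.001435696855249204
red side 218 uv [337.3073 267.7064] med [ 0.5794 -0.1215  0.1744] lo [ 0.564  -0.1242  0.1311] hi [ 0.6211 -0.1152  0.1872]
red top 59 uv [334.5254 171.8814] med [ 0.5847 -0.1188  0.1848] lo [ 0.5657 -0.1224  0.1813] hi [ 0.6034 -0.1135  0.188 ]
  tri [ 0.5869 -0.12    0.1673] gap 0.0020482560846064703
yellow side 109 uv [276.3604 220.8919] med [0.5753 0.1308 0.179 ] lo [0.5568 0.1272 0.1298] hi [0.6112 0.1384 0.1876]
yellow top 65 uv [241.4308 173.8769] med [0.577  0.1333 0.1847] lo [0.5571 0.1282 0.1804] hi [0.5981 0.1365 0.1887]
  tri [0.5799 0.133  0.1717] gap 0.002135451717074721
black side 167 uv [307.479 234.012] med [ 0.583  -0.0024  0.2017] lo [ 0.5585 -0.0066  0.1782] hi [0.6161 0.0047 0.2085]
black top 108 uv [290.8349 17
[... 428 characters left out ...]
k top side 1783 [ 0.4007 -0.3121  0.0651] ((500.7013854980469, -267.25848388671875), (327.75811767578125, 120.98303985595703), 20.288898468017578)
raceway side 12496 [ 0.4238 -0.2276  0.3628] [1.8886 2.1902 0.4475]
rail top 830 [ 0.5897 -0.0127  0.1704] [ 0.574  -0.1656  0.1668] [0.6038 0.1458 0.1737] axis 178.25951971782172
(array([ 45, 161, 286, 236, 157,  76,  35,   2,   0,   1]), array([0.1651, 0.167 , 0.1689, 0.1709, 0.1728, 0.1747, 0.1766, 0.1785,
       0.1804, 0.1823, 0.1842]))
dark top top 884 [ 0.407  -0.2977  0.0643] ((498.396240234375, -270.4554443359375), (321.481689453125, 118.61576843261719), 19.616750717163086)
raceway top 5710 [ 0.5629 -0.2187  0.394 ] [0.6399 0.2348 0.4283]
```

```bash
cat >> h.py <<'E'
def go(G,yaw,lean,back=0.0,st=None,depth=None):
    """deltas from the present pose to: grasp point at G, fingers closing along yawed y, leaning back; stopping 'back' m short"""
    st=st or manip.get_state(); dp=manip.grip_depth if depth is None else depth
    c,s=np.cos(np.radians(lean)),np.sin(np.radians(lean))
    M=R.from_euler("z",yaw,degrees=True).as_matrix()@np.array([[c,0,s],[0,-1,0],[s,0,-c]])
    p=np.array(G)-M[:,2]*(dp+back); Q=R.from_rotvec(st["tcp_rot"]).as_matrix()
    rv=R.from_matrix(Q.T@M).as_rotvec(degrees=True)
    print("t",round(st["clock"],2),"turn",rv.round(2),"| then offset cm",((p-st["position"])@M*100).round(2),"| at",(st["position"]+Q[:,2]*dp).round(4),"F",st["wrist_force"].round(1))
E
python3 -c "
from h import *
print(manip.grip_depth); go([.586,-.001,.203],1.8,42,.12)"
```

```text
0.0539
t 0.1 turn [  8.32  41.46 -21.43] | then offset cm [17.66 64.29 11.98] | at [0.2382 0.6312 0.2492] F [ 0.6 -0.9  0.7]
```

arm_command:
  steps:
    - {"offset": [0, 0, 0], "angular": [1.664, 8.292, -4.286], "gripper": 8.5}
    - {"offset": [0, 0, 0], "angular": [1.664, 8.292, -4.286], "gripper": 8.5}
    - {"offset": [0, 0, 0], "angular": [1.664, 8.292, -4.286], "gripper": 8.5}
    - {"offset": [0, 0, 0], "angular": [1.664, 8.292, -4.286], "gripper": 8.5}
    - {"offset": [0, 0, 0], "angular": [1.664, 8.292, -4.286], "gripper": 8.5}
    - {"offset": [1.5, 5.3, 1.0], "angular": [0, 0, 0], "gripper": 8.5}
    - {"offset": [1.5, 5.3, 1.0], "angular": [0, 0, 0], "gripper": 8.5}
    - {"offset": [1.5, 5.3, 1.0], "angular": [0, 0, 0], "gripper": 8.5}
    - {"offset": [1.5, 5.3, 1.0], "angular": [0, 0, 0], "gripper": 8.5}
    - {"offset": [1.5, 5.3, 1.0], "angular": [0, 0, 0], "gripper": 8.5}
    - {"offset": [1.5, 5.3, 1.0], "angular": [0, 0, 0], "gripper": 8.5}

```text
clock: 1.48
position: [0.3566, 0.3184, 0.3235]
tcp_rot: [-2.926, -0.042, -1.115]
wrist_force: [-20.4, -48.2, -61.3]
finger_gap: 0.0848
gripper_force: 0.0
```

```bash
python3 -c "
from h import *
go([.586,-.001,.203],1.8,42,.12)"
```

```text
t 1.48 turn [ 0.12  0.26 -0.12] | then offset cm [ 8.23 32.64  6.23] | at [0.3925 0.3194 0.2833] F [-20.4 -48.2 -61.3]
```

arm_command:
  steps:
    - {"offset": [0, 0, 0], "angular": [0, 0, 0], "gripper": 8.5}

```text
clock: 1.6
position: [0.3572, 0.3181, 0.3252]
tcp_rot: [-2.923, -0.036, -1.117]
wrist_force: [-0.5, -1.2, 0.2]
finger_gap: 0.0851
gripper_force: 0.0
```

arm_command:
  steps:
    - {"offset": [0.38, 1.5, 0.28], "angular": [0, 0, 0], "gripper": 8.5}
    - {"offset": [0.76, 3, 0.57], "angular": [0, 0, 0], "gripper": 8.5}
    - {"offset": [1.0, 4, 0.76], "angular": [0, 0, 0], "gripper": 8.5}
    - {"offset": [1.13, 4.5, 0.86], "angular": [0, 0, 0], "gripper": 8.5}
    - {"offset": [1.13, 4.5, 0.86], "angular": [0, 0, 0], "gripper": 8.5}
    - {"offset": [1.13, 4.5, 0.86], "angular": [0, 0, 0], "gripper": 8.5}
    - {"offset": [1.0, 4, 0.76], "angular": [0, 0, 0], "gripper": 8.5}
    - {"offset": [0.76, 3, 0.57], "angular": [0, 0, 0], "gripper": 8.5}
    - {"offset": [0.5, 2, 0.38], "angular": [0, 0, 0], "gripper": 6}
    - {"offset": [0.4, 1.6, 0.3], "angular": [0, 0, 0], "gripper": 5}
    - {"offset": [0, 0, 0], "angular": [0, 0, 0], "gripper": 5}

```text
clock: 2.98
position: [0.4769, 0.0133, 0.3683]
tcp_rot: [2.949, 0.031, 1.05]
wrist_force: [0.2, -0.0, -0.5]
finger_gap: 0.0499
gripper_force: 0.0
```

Run:
```python
from h import *
st=manip.get_state(); go([.586,-.001,.203],1.8,42,.12,st)
im,d=viewer.read_camera("wrist"); np.savez("w1.npz",im=im,d=d,**{k:st[k] for k in("position","tcp_rot")})
cv2.imwrite("pics/w1.png",im[:,:,::-1])
```

```text
t 2.98 turn [ 1.37  2.8  -0.08] | then offset cm [-2.99  1.77  2.16] | at [0.511  0.0131 0.3265] F [ 0.2 -0.  -0.5]
```

View pics/w1.png

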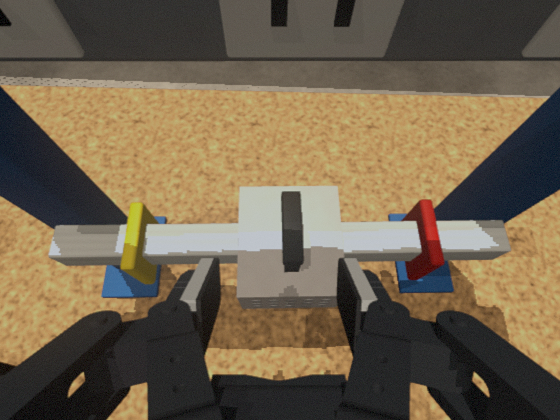

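The wrist picture shows the white cover's panel at (238–340, 187–295) with its black handle at (291,230). The yellow stop is at (138,242), the red at (425,238), and the fingers straddle the handle.

Run:
```python
from h import *
np.set_printoptions(precision=4,suppress=True)
f=np.load("w1.npz"); C=cam("wrist",f); im,d=f["im"],f["d"]
def ax(Q): e=np.linalg.svd(Q[:,:2]-Q[:,:2].mean(0))[2][0]; return np.degrees(np.arctan(e[1]/e[0])) if abs(e[0])>abs(e[1]) else np.degrees(np.arctan(-e[0]/e[1]))
m=hsv(im,(0,0,0),(180,255,70),(275,185,310,275)); P=cloud(C,d,m); T=P[P[:,2]>np.median(P[:,2])-.004]
print("handle",len(T),T.mean(0),np.percentile(T,2,0),np.percentile(T,98,0),"yaw",ax(T))
# two views: bar top centre in wrist and side pictures
s=np.load("side0.npz"); ms=hsv(s["im"],(0,0,0),(180,255,55),(290,222,325,246)); Ps=cloud(cam("side"),s["d"],ms)
v,u=np.nonzero(m&(d>0)); K=C[0]; mid=np.array([u.mean(),v.mean()]); vs,us=np.nonzero(ms); print("tri",tri(C,mid,cam("side"),[us.mean(),vs.mean()]))
m=hsv(im,(0,0,80),(180,70,255),(230,180,350,300)); P=cloud(C,d,m); T=P[(P[:,2]>.168)&(P[:,2]<.182)]
r=cv2.minAreaRect((T[:,:2]*1000).astype(np.float32)); print("panel",T.mean(0),r)
for n,lo,hi,b in(("red",(0,150,60),(8,255,255),(400,190,450,290)),("yel",(22,150,80),(34,255,255),(115,195,165,290))):
    P=cloud(C,d,hsv(im,lo,hi,b)); print(n,len(P),np.percentile(P,2,0),np.percentile(P,50,0),np.percentile(P,98,0)); T=P[P[:,2]>.18]; print("  top",T.mean(0),np.percentile(T,3,0),np.percentile(T,97,0))
m=hsv(im,(0,0,60),(180,80,255),(55,215,505,275)); P=cloud(C,d,m); T=P[(abs(P[:,2]-.17)<.003)&(abs(P[:,1]-.0065)>.06)]; print("rail",ax(T),np.percentile(T,2,0),np.percentile(T,98,0))
A=T[T[:,1]>.05];B=T[T[:,1]<-.05];print(A.mean(0),B.mean(0))
```

```text
handle 938 [0.5793 0.0013 0.2064] [ 0.5581 -0.0058  0.2046] [0.6136 0.0095 0.2078] yaw 0.046439520557228255
tri (array([ 0.5818, -0.0006,  0.1976]), np.float64(0.006516695541488457))
panel [0.5838 0.0035 0.1743] ((588.1317138671875, 1.1888465881347656), (100.92860412597656, 106.52313232421875), 1.8391176462173462)
red 1523 [ 0.5635 -0.1216  0.1353] [ 0.5851 -0.1137  0.1837] [ 0.6197 -0.111   0.1866]
  top [ 0.5915 -0.1161  0.1848] [ 0.5648 -0.1217  0.1808] [ 0.6194 -0.1114  0.1866]
yel 1634 [0.555  0.1269 0.1347] [0.5755 0.13   0.1841] [0.6118 0.1387 0.1867]
  top [0.5829 0.1324 0.1848] [0.5563 0.1274 0.181 ] [0.6116 0.1385 0.1867]
rail 1.925979015315935 [ 0.5701 -0.1833  0.1685] [0.607  0.1998 0.1719]
[0.584  0.1359 0.1705] [ 0.5927 -0.1205  0.1705]
```

```bash
python3 -c "
from h import *
go([.583,.0015,.204],1.5,42,.0)"
```

```text
t 3.02 turn [1.14 2.78 0.18] | then offset cm [-3.14  1.51 13.91] | at [0.5109 0.0137 0.3266] F [0.1 0.2 0.2]
```

arm_command:
  steps:
    - {"offset": [0, 0, 0], "angular": [1.14, 2.78, 0.18], "gripper": 5}
    - {"offset": [-0.8, 0.4, 1], "angular": [0, 0, 0], "gripper": 5}
    - {"offset": [-1.2, 0.6, 2], "angular": [0, 0, 0], "gripper": 5}
    - {"offset": [-1.14, 0.51, 3], "angular": [0, 0, 0], "gripper": 5}
    - {"offset": [0, 0, 2.5], "angular": [0, 0, 0], "gripper": 5}
    - {"offset": [0, 0, 1], "angular": [0, 0, 0], "gripper": 5}
    - {"offset": [0, 0, 0], "angular": [0, 0, 0], "gripper": 5}

```text
clock: 3.9
position: [0.5323, -0.0092, 0.3174]
tcp_rot: [-2.943, -0.049, -1.022]
wrist_force: [-0.6, -0.5, 0.4]
finger_gap: 0.0498
gripper_force: 0.0
```

```bash
python3 -c "
from h import *
go([.583,.0015,.204],1.5,42,.0)"
```

```text
t 3.9 turn [-1.04  3.69 -0.  ] | then offset cm [-3.8  -0.94  6.45] | at [ 0.5656 -0.0073  0.2751] F [-0.6 -0.5  0.4]
```

```bash
python3 -c "
from h import *
s=manip.get_state();print(s['joints'].round(3),s['tcp_rot'],s['position'])
print(R.from_rotvec(s['tcp_rot']).as_matrix().round(3))"
```

```text
[ 0.213 -0.162 -1.017  1.069 -0.111  0.358] [-2.94332398 -0.04852907 -1.0220322 ] [ 0.53227003 -0.0091906   0.31738982]
[[ 0.784  0.038  0.619]
 [ 0.021 -0.999  0.034]
 [ 0.62  -0.014 -0.785]]
```

arm_command:
  steps:
    - {"offset": [0, 0, 0], "angular": [-0.5, 2, 0], "gripper": 5}
    - {"offset": [0, 0, 0], "angular": [-0.5, 1.7, 0], "gripper": 5}
    - {"offset": [0, 0, 0], "angular": [0, 0, 0], "gripper": 5}

```text
clock: 4.28
position: [0.5373, -0.0124, 0.3383]
tcp_rot: [-2.929, -0.044, -1.085]
wrist_force: [-0.0, -0.5, -0.2]
finger_gap: 0.0499
gripper_force: 0.0
```

```bash
python3 -c "
from h import *
go([.583,.0015,.204],1.5,42,.0)"
```

```text
t 4.28 turn [-0.53  1.33  0.  ] | then offset cm [-5.57 -1.27  7.67] | at [ 0.5724 -0.011   0.2974] F [-0.  -0.5 -0.2]
```

arm_command:
  steps:
    - {"offset": [0, 0, -2], "angular": [0, 0, 0], "gripper": 5}
    - {"offset": [0, 0, -3], "angular": [0, -4, 0], "gripper": 5}
    - {"offset": [0, 0, -3], "angular": [0, -6, 0], "gripper": 5}
    - {"offset": [0, 0, 0], "angular": [0, -5, 0], "gripper": 5}
    - {"offset": [0, 0, 0], "angular": [0, 0, 0], "gripper": 5}

```text
clock: 4.9
position: [0.4953, -0.0167, 0.3982]
tcp_rot: [-3.046, -0.037, -0.738]
wrist_force: [-0.3, 0.4, -0.9]
finger_gap: 0.05
gripper_force: 0.0
```

```bash
cat > fk.py <<'E'
from h import *
from scipy.optimize import least_squares
B=np.array([[0,0,1],[0,-1,0],[1,0,0]],float)
def fk(q,p):
    a0,h0,L1,L2,e,L3,s4,s6=p
    E=lambda a,t: R.from_euler(a,t).as_matrix()
    M=E("z",q[0]); o=M@[a0,0,h0]; M=M@E("y",q[1]); o=o+M@[0,0,L1]; M=M@E("y",-q[2]); o=o+M@[L2,0,e]
    M=M@E("x",s4*q[3])@E("y",-q[4]); o=o+M@[L3,0,0]; M=M@B@E("z",s6*q[5]); return o,M
E
cat > fit.py <<'E'
from fk import *
s=manip.get_state()
D=[([1.49811954,3.59417498e-01,1.10464384e-02,-3.26e-04,-1.22409645,-2.88087328e-01],[0.2381697,0.63119993,0.30294271],[3.08892275,-5.63486360e-01,-1.96e-04]),
([.213,-.162,-1.017,1.069,-.111,.358],[.53227,-.00919,.31739],[-2.94332398,-0.04852907,-1.0220322]),
(s["joints"],s["position"],s["tcp_rot"])]
print(s["joints"].round(3),s["position"].round(3)); go([.583,.0015,.204],1.5,42,.0,s)
best=None
for s4 in(1,-1):
  for s6 in(1,-1):
    def f(p,w=1):
        r=[]
        for q,x,rv in D:
            o,M=fk(q,list(p)+[s4,s6]); r+=list(o-x)+list(.3*R.from_matrix(M.T@R.from_rotvec(rv).as_matrix()).as_rotvec())
        return np.r_[r,.01*(p-p0)]
    p0=np.array([.05,.4,.42,.42,.03,.22]); so=least_squares(f,p0); print(s4,s6,so.x.round(4),so.cost,so.fun[:18].round(3))
E
python3 fit.py
```

```text
[ 0.482 -0.242 -0.613  0.287 -0.788  0.952] [ 0.495 -0.017  0.398]
t 4.9 turn [-0.03 14.76 -0.13] | then offset cm [-6.44 -1.59 14.94] | at [ 0.52   -0.016   0.3502] F [-0.3  0.4 -0.9]
1 1 [ 1.1764 -0.8614 -0.2672 -0.5936  0.3695 -0.9634] 0.34504069124563813 [-0.191  0.019  0.099  0.    -0.     0.644 -0.005  0.027  0.004 -0.044
  0.044 -0.382 -0.029  0.042 -0.103 -0.088  0.088 -0.22 ]
1 -1 [ 1.1764 -0.8614 -0.2672 -0.5936  0.3695 -0.9634] 0.22465184158058615 [-0.191  0.019  0.099  0.    -0.     0.471 -0.005  0.027  0.004 -0.054
  0.025 -0.168 -0.029  0.042 -0.103 -0.126 -0.021  0.343]
-1 1 [-0.3858  0.6858  1.146   0.7072 -0.1021  1.1466] 0.2648612989470265 [-0.192  0.012 -0.028 -0.     0.     0.644 -0.002  0.01  -0.001 -0.
  0.     0.256 -0.005  0.014  0.029 -0.     0.    -0.1  ]
-1 -1 [-0.3858  0.6858  1.146   0.7072 -0.1021  1.1466] 0.3526351866093554 [-0.192  0.012 -0.028 -0.     0.     0.471 -0.002  0.01  -0.001 -0.
  0.     0.471 -0.005  0.014  0.029 -0.    -0.     0.471]
```

```bash
python3 - <<'E'
s=open('fk.py').read()
s=s.replace("a0,h0,L1,L2,e,L3,s4,s6=p","a0,h0,L1,L2,e,L3,dy=p").replace("[a0,0,h0]","[a0,dy,h0]").replace("s4*q[3]","-q[3]").replace("s6*q[5]","np.pi/2-q[5]")
open('fk.py','w').write(s)
s=open('fit.py').read()
i=s.index("best=None")
s=s[:i]+'''D.append
def f(p):
    r=[]
    for q,x,rv in D:
        o,M=fk(q,p); r+=list(o-x)+list(.3*R.from_matrix(M.T@R.from_rotvec(rv).as_matrix()).as_rotvec())
    return np.r_[r,.001*(p-p0)]
p0=np.array([.05,.4,.42,.42,.03,.22,-.19]); so=least_squares(f,p0); print(so.x.round(4),so.cost,so.fun[:18].round(4)); np.save("p.npy",so.x)
'''
open('fit.py','w').write(s)
E
python3 fit.py
```

```text
[ 0.482 -0.242 -0.613  0.287 -0.788  0.952] [ 0.495 -0.017  0.398]
t 4.9 turn [-0.03 14.76 -0.13] | then offset cm [-6.44 -1.59 14.94] | at [ 0.52   -0.016   0.3502] F [-0.3  0.4 -0.9]
[ 0.1802  0.1246  0.6345  0.2357  0.069   0.3823 -0.1479] 0.0035068059035227982 [-0.0437  0.0042  0.0177  0.      0.      0.      0.0137 -0.0621  0.0008
 -0.      0.0002  0.     -0.0102  0.0168 -0.0185 -0.     -0.     -0.    ]
```

arm_command:
  steps:
    - {"offset": [0, 0, 0], "angular": [0, 0, 10], "gripper": 5}
    - {"offset": [0, 0, 0], "angular": [0, 0, 10], "gripper": 5}
    - {"offset": [0, 0, 0], "angular": [0, -10, 0], "gripper": 5}

```text
clock: 5.28
position: [0.4889, -0.0199, 0.3919]
tcp_rot: [-2.961, 0.477, -0.43]
wrist_force: [0.6, -2.7, 1.2]
finger_gap: 0.0501
gripper_force: 0.0
```

```bash
cat > log.py <<'E'
from h import *
s=manip.get_state(); open("log.txt","a").write(repr([list(map(float,s[k])) for k in("joints","position","tcp_rot")])+"\n"); print(s["joints"].round(3))
E
python3 log.py
```

```text
[ 0.398 -0.16  -0.435  0.066 -0.995  0.825]
```

arm_command:
  steps:
    - {"offset": [0, 0, 0], "angular": [-10, 0, 0], "gripper": 5}
    - {"offset": [0, 0, 0], "angular": [-10, 0, -10], "gripper": 5}
    - {"offset": [0, 0, -4], "angular": [-6, 0, -10], "gripper": 5}

```text
clock: 5.65
position: [0.4851, -0.0104, 0.4322]
tcp_rot: [2.799, -0.096, 0.292]
wrist_force: [0.5, -0.5, 0.7]
finger_gap: 0.05
gripper_force: 0.0
```

```bash
python3 log.py
```

```text
[ 0.618 -0.103 -0.449  0.402 -1.285  0.758]
```

arm_command:
  steps:
    - {"offset": [0, 0, 0], "angular": [10, 0, 0], "gripper": 5}
    - {"offset": [0, 0, 0], "angular": [10, 0, 0], "gripper": 5}
    - {"offset": [0, 0, 0], "angular": [10, 0, 0], "gripper": 5}
    - {"offset": [0, 0, 0], "angular": [10, 10, 0], "gripper": 5}

```text
clock: 6.15
position: [0.4871, -0.0099, 0.4344]
tcp_rot: [-2.76, 0.022, -0.506]
wrist_force: [-0.7, -0.8, -0.7]
finger_gap: 0.05
gripper_force: 0.0
```

```bash
python3 log.py
cat > fk.py <<'E'
from h import *
from scipy.optimize import least_squares
B=np.array([[0,0,1],[0,-1,0],[1,0,0]],float)
E=lambda a,t: R.from_euler(a,t).as_matrix()
def fk(q,p):
    M=E("z",q[0]); o=M@[p[0],p[1],p[2]]; M=M@E("y",q[1]); o=o+M@[p[3],0,p[4]]; M=M@E("y",-q[2]); o=o+M@[p[5],p[6],p[7]]
    M=M@E("x",-q[3]); o=o+M@[0,p[8],p[9]]; M=M@E("y",-q[4]); o=o+M@[p[10],0,p[11]]; M=M@B@E("z",np.pi/2-q[5]); return o,M
E
cat > fit.py <<'E'
from fk import *
D=[([1.49811954,3.59417498e-01,1.10464384e-02,-3.26e-04,-1.22409645,-2.88087328e-01],[0.2381697,0.63119993,0.30294271],[3.08892275,-5.63486360e-01,-1.96e-04]),
([.213,-.162,-1.017,1.069,-.111,.358],[.53227,-.00919,.31739],[-2.94332398,-0.04852907,-1.0220322]),
([0.482,-0.242,-0.613,0.287,-0.788,0.952],[0.4953,-0.0167,0.3982],[-3.046,-.037,-.738])]+[eval(l) for l in open("log.txt")]
f=lambda p: np.r_[tuple(fk(q,p)[0]-x for q,x,_ in D)+(.002*(p-p0),)]
p0=np.array([.05,-.19,.4,0,.42,.42,0,.03,0,0,.22,0]); so=least_squares(f,p0); print(so.x.round(4),so.cost,so.fun[:-12].round(4)); np.save("p.npy",so.x)
for q,x,r in D: print(R.from_matrix(fk(q,so.x)[1].T@R.from_rotvec(r).as_matrix()).magnitude().round(3),end=" ")
E
python3 fit.py
```

```text
[ 0.211 -0.177 -0.261 -0.279 -1.07   1.427]
[ 4.000e-04 -9.510e-02  1.986e-01  2.000e-04  6.015e-01  4.628e-01
  9.490e-02  1.000e-04 -1.916e-01 -0.000e+00  3.008e-01  1.000e-04] 2.9260250429601884e-07 [ 0.     -0.     -0.     -0.      0.      0.     -0.      0.0001 -0.0001
  0.     -0.      0.0001  0.     -0.      0.     -0.     -0.     -0.    ]Traceback (most recent call last):
  File "fit.py", line 7, in <module>
    for q,x,r in D: print(R.from_matrix(fk(q,so.x)[1].T@R.from_rotvec(r).as_matrix()).magnitude().round(3),end=" ")
                          ^^^^^^^^^^^^^^^^^^^^^^^^^^^^^^^^^^^^^^^^^^^^^^^^^^^^^^^^^^^^^^^^^^^^^^^^^^^^^
AttributeError: 'float' object has no attribute 'round'
```

```bash
cat > ik.py <<'E'
from fk import *
P=np.load("p.npy"); LO=np.array([-3.07,-1.43,-1.02,-3.03,-3.05,-3.03])+.03; HI=np.array([3.07,2.12,1.25,1.67,-0.0,3.03])-.03
def pose(G,yaw,lean,back=0,flip=0):
    c,s=np.cos(np.radians(lean)),np.sin(np.radians(lean))
    M=E("z",np.radians(yaw))@np.array([[c,0,s],[0,-1,0],[s,0,-c]]); p=np.array(G)-M[:,2]*(.0539+back)
    if flip: M=M@np.diag([-1,-1,1])
    return p,M
def ik(p,M,seeds):
    out=[]
    for q0 in seeds:
        def f(q):
            o,N=fk(q,P); return np.r_[o-p,.3*R.from_matrix(N.T@M).as_rotvec()]
        s=least_squares(f,np.clip(q0,LO+1e-3,HI-1e-3),bounds=(LO,HI),max_nfev=60)
        if s.cost<1e-8 and not any(np.abs(s.x-o).max()<.05 for o in out): out.append(s.x)
    return out
E
cat > t.py <<'E'
from ik import *
rng=np.random.default_rng(0); S=rng.uniform(LO,HI,(25,6)); q=manip.get_state()["joints"]; S=np.r_[[q],S]
for lean in (30,36,42,48):
  for flip in(0,1):
    for n,G,y in(("hung",[.583,.0015,.204],1.5),("slid",[.585,-.063,.204],1.5),("loose",[.404,-.3055,.094],-1.5),("entry",[.583,.055,.285],1.8),("place",[.583,.055,.204],1.8)):
        print(lean,flip,n,[list(map(float,o.round(2))) for o in ik(*pose(G,y,lean,0,flip),S)])
E
timeout 500 python3 t.py
```

```text
30 0 hung [[0.31, -0.01, -0.95, 0.85, -0.19, 0.48]]
30 0 slid [[0.25, 0.01, -0.85, 0.52, -0.23, 0.87]]
30 0 loose [[-0.49, 0.13, -0.62, -0.6, -0.41, 2.54]]
30 0 entry [[0.54, -0.09, -0.74, 0.52, -0.51, 0.65]]
30 0 place [[0.37, -0.0, -0.97, 1.02, -0.19, 0.26]]
30 1 hung [[0.31, -0.01, -0.95, 0.85, -0.19, -2.66]]
30 1 slid [[0.25, 0.01, -0.85, 0.52, -0.23, -2.27]]
30 1 loose [[-0.49, 0.13, -0.62, -0.6, -0.41, -0.6]]
30 1 entry [[0.54, -0.09, -0.74, 0.52, -0.51, -2.49]]
30 1 place [[0.37, -0.0, -0.97, 1.02, -0.19, -2.88]]
36 0 hung []
36 0 slid []
36 0 loose [[-0.63, 0.14, -0.58, -0.86, -0.46, 2.89]]
36 0 entry [[0.45, -0.12, -0.92, 0.91, -0.3, 0.34]]
36 0 place []
36 1 hung []
36 1 slid []
36 1 loose [[-0.63, 0.14, -0.58, -0.86, -0.46, -0.26]]
36 1 entry [[0.45, -0.12, -0.92, 0.91, -0.3, -2.8]]
36 1 place []
42 0 hung []
42 0 slid []
42 0 loose []
42 0 entry []
42 0 place []
42 1 hung []
42 1 slid []
42 1 loose [[-0.8, 0.16, -0.56, -1.1, -0.56, 0.09]]
42 1 entry []
42 1 place []
48 0 hung []
48 0 slid []
48 0 loose [[-0.97, 0.21, -0.57, -1.29, -0.68, -2.75]]
48 0 entry []
48 0 place []
48 1 hung []
48 1 slid []
48 1 loose [[-0.97, 0.21, -0.57, -1.29, -0.68, 0.4]]
48 1 entry []
48 1 place []
```

```bash
cat > t.py <<'E'
from ik import *
S=np.array([[0.31,-0.01,-0.95,0.85,-0.19,0.48],[0.54,-0.09,-0.74,0.52,-0.51,0.65],[-0.49,0.13,-0.62,-0.6,-0.41,2.54],[.25,.01,-.85,.52,-.23,.87]])
for xo in(-.015,-.008,0):
  for lean in (28,30,32,34,36,38):
    r=[]
    for n,G,y in(("hung",[.586,.0015,.203],1.5),("slid",[.588,-.065,.203],1.5),("loose",[.404,-.3055,.093],-1.5),("entry",[.586,.053,.270],1.8),("entryhi",[.586,.053,.285],1.8),("front",[.486,.053,.285],1.8),("place",[.586,.053,.203],1.8)):
        a=ik(*pose(np.array(G)+[xo,0,0],y,lean),S); r.append(n+(str([float(v.round(2)) for v in a[0]]) if a else " -"))
    print(xo,lean,r)
E
timeout 500 python3 t.py
```

```text
-0.015 28 ['hung[0.39, -0.02, -0.89, 0.63, -0.28, 0.64]', 'slid[0.28, -0.0, -0.81, 0.39, -0.31, 0.98]', 'loose[-0.48, 0.11, -0.65, -0.53, -0.41, 2.47]', 'entry[0.55, -0.08, -0.75, 0.48, -0.53, 0.68]', 'entryhi[0.56, -0.1, -0.71, 0.45, -0.57, 0.71]', 'front[0.73, -0.31, -0.88, 0.51, -0.67, 0.52]', 'place[0.46, -0.01, -0.92, 0.77, -0.29, 0.44]']
-0.015 30 ['hung[0.31, -0.03, -0.98, 0.88, -0.18, 0.45]', 'slid[0.25, -0.01, -0.88, 0.53, -0.22, 0.85]', 'loose[-0.52, 0.11, -0.64, -0.62, -0.42, 2.58]', 'entry[0.54, -0.1, -0.8, 0.57, -0.47, 0.6]', 'entryhi[0.55, -0.11, -0.76, 0.53, -0.51, 0.64]', 'front[0.73, -0.32, -0.93, 0.58, -0.63, 0.46]', 'place -']
-0.015 32 ['hung -', 'slid[0.14, -0.02, -0.99, 0.87, -0.08, 0.61]', 'loose[-0.56, 0.12, -0.62, -0.7, -0.43, 2.69]', 'entry[0.52, -0.11, -0.86, 0.68, -0.4, 0.51]', 'entryhi[0.54, -0.12, -0.82, 0.63, -0.45, 0.56]', 'front[0.72, -0.34, -0.97, 0.65, -0.59, 0.39]', 'place -']
-0.015 34 ['hung -', 'slid -', 'loose[-0.61, 0.12, -0.61, -0.79, -0.45, 2.81]', 'entry[0.48, -0.12, -0.92, 0.83, -0.33, 0.39]', 'entryhi[0.51, -0.14, -0.88, 0.75, -0.39, 0.46
[... 2534 characters left out ...]
.53, 0.13, -0.61, -0.69, -0.42, 2.65]', 'entry[0.5, -0.08, -0.83, 0.68, -0.39, 0.53]', 'entryhi[0.52, -0.1, -0.79, 0.62, -0.44, 0.58]', 'front[0.69, -0.3, -0.95, 0.65, -0.56, 0.42]', 'place -']
0 34 ['hung -', 'slid -', 'loose[-0.58, 0.13, -0.59, -0.77, -0.44, 2.77]', 'entry[0.46, -0.09, -0.89, 0.83, -0.32, 0.41]', 'entryhi[0.49, -0.11, -0.85, 0.74, -0.38, 0.48]', 'front -', 'place -']
0 36 ['hung -', 'slid -', 'loose[-0.64, 0.14, -0.58, -0.86, -0.46, 2.89]', 'entry[0.37, -0.1, -0.96, 1.05, -0.23, 0.25]', 'entryhi[0.44, -0.12, -0.91, 0.91, -0.3, 0.35]', 'front -', 'place -']
0 38 ['hung -', 'slid -', 'loose -', 'entry -', 'entryhi[0.33, -0.13, -0.97, 1.16, -0.2, 0.18]', 'front -', 'place -']
```

```bash
python3 -c "
from h import *
go([.574,.0015,.204],1.5,28,.08)"
```

```text
t 6.15 turn [-17.86   6.91  -6.86] | then offset cm [-3.12 -0.91 11.05] | at [0.5058 0.0075 0.3869] F [-0.7 -0.8 -0.7]
```

arm_command:
  steps:
    - {"offset": [0, 0, 0], "angular": [-5.95, 2.3, -2.29], "gripper": 5}
    - {"offset": [0, 0, 0], "angular": [-5.95, 2.3, -2.29], "gripper": 5}
    - {"offset": [0, 0, 0], "angular": [-5.95, 2.3, -2.29], "gripper": 5}
    - {"offset": [-0.5, -0.2, 1], "angular": [0, 0, 0], "gripper": 5}
    - {"offset": [-0.8, -0.2, 2], "angular": [0, 0, 0], "gripper": 5}
    - {"offset": [-0.8, -0.2, 3], "angular": [0, 0, 0], "gripper": 5}
    - {"offset": [-0.6, -0.2, 3], "angular": [0, 0, 0], "gripper": 5}
    - {"offset": [-0.4, -0.1, 2], "angular": [0, 0, 0], "gripper": 5}
    - {"offset": [0, 0, 0], "angular": [0, 0, 0], "gripper": 5}

```text
clock: 7.28
position: [0.509, -0.0011, 0.3211]
tcp_rot: [-3.048, -0.042, -0.749]
wrist_force: [0.2, -0.8, -0.1]
finger_gap: 0.05
gripper_force: 0.0
```

```bash
python3 -c "
from h import *
go([.574,.0015,.204],1.5,28,0)"; python3 log.py
```

```text
t 7.28 turn [0.16 0.41 0.13] | then offset cm [ 0.24 -0.09  8.  ] | at [ 0.534  -0.0006  0.2733] F [ 0.2 -0.8 -0.1]
[ 0.486 -0.163 -0.776  0.404 -0.558  0.811]
```

Tracking is accurate now. Next, go in.

arm_command:
  steps:
    - {"offset": [0.12, -0.05, 1], "angular": [0.16, 0.41, 0.13], "gripper": 5}
    - {"offset": [0.12, -0.04, 1.5], "angular": [0, 0, 0], "gripper": 5}
    - {"offset": [0, 0, 2], "angular": [0, 0, 0], "gripper": 5}
    - {"offset": [0, 0, 1.5], "angular": [0, 0, 0], "gripper": 5}
    - {"offset": [0, 0, 1.2], "angular": [0, 0, 0], "gripper": 5}
    - {"offset": [0, 0, 0.8], "angular": [0, 0, 0], "gripper": 5}
    - {"offset": [0, 0, 0], "angular": [0, 0, 0], "gripper": 5}

```text
clock: 8.15
position: [0.5499, 0.0013, 0.2546]
tcp_rot: [-3.04, -0.04, -0.765]
wrist_force: [-0.2, 0.2, 0.2]
finger_gap: 0.0501
gripper_force: 0.0
```

```bash
python3 - <<'E'
from h import *
st=manip.get_state(); go([.574,.0015,.204],1.5,28,0,st)
im,d=viewer.read_camera("wrist"); cv2.imwrite("pics/w2.png",im[:,:,::-1])
E
python3 log.py
```

```text
t 8.15 turn [-0.04 -0.27  0.02] | then offset cm [-0.25  0.04  0.21] | at [0.5754 0.002  0.2072] F [-0.2  0.2  0.2]
[ 0.387 -0.015 -0.88   0.619 -0.291  0.651]
```

View pics/w2.png

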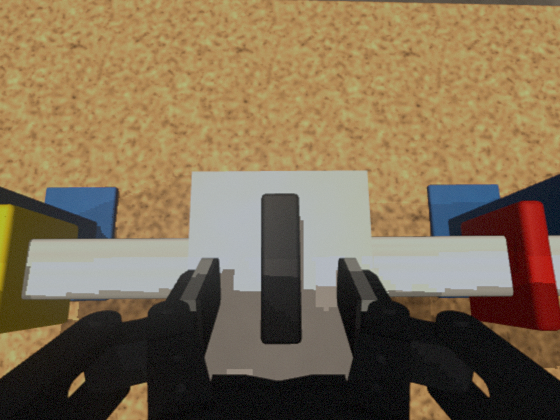

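The handle bar (261–300, 195–342) lies between the fingers (210 and 350). Close on it.

arm_command:
  steps:
    - {"offset": [-0.2, 0, 0.2], "angular": [0, 0, 0], "gripper": 2.5}
    - {"offset": [0, 0, 0], "angular": [0, 0, 0], "gripper": 1}
    - {"offset": [0, 0, 0], "angular": [0, 0, 0], "gripper": 1}
    - {"offset": [0, 0, 0], "angular": [0, 0, 0], "gripper": 1}
    - {"offset": [0, 0, 0], "angular": [0, 0, 0], "gripper": 1}

```text
clock: 8.82
position: [0.549, 0.0018, 0.2524]
tcp_rot: [-3.039, -0.042, -0.767]
wrist_force: [-5.7, 0.1, 6.1]
finger_gap: 0.0148
gripper_force: 60.3
```

```bash
python3 -c "
from h import *
go([.574,.0015,.204],1.5,28,0)"; python3 log.py
```

```text
t 8.82 turn [-0.07 -0.32  0.08] | then offset cm [-0.07  0.1   0.05] | at [0.5746 0.0026 0.2049] F [-5.7  0.1  6.1]
[ 0.383 -0.014 -0.891  0.64  -0.279  0.634]
```

arm_command:
  steps:
    - {"offset": [0, 0.3, 0], "angular": [0, 0, 0], "gripper": 1}
    - {"offset": [0, 0.8, 0], "angular": [0, 0, 0], "gripper": 1}
    - {"offset": [0, 1, 0], "angular": [0, 0, 0], "gripper": 1}
    - {"offset": [0, 1.2, 0], "angular": [0, 0, 0], "gripper": 1}
    - {"offset": [0, 1.2, 0], "angular": [0, 0, 0], "gripper": 1}
    - {"offset": [0, 1, 0], "angular": [0, 0, 0], "gripper": 1}
    - {"offset": [0, 0.6, 0], "angular": [0, 0, 0], "gripper": 1}
    - {"offset": [0, 0.3, 0], "angular": [0, 0, 0], "gripper": 1}
    - {"offset": [0, 0, 0], "angular": [0, 0, 0], "gripper": 1}

```text
clock: 9.95
position: [0.5514, -0.062, 0.2524]
tcp_rot: [-3.039, -0.042, -0.767]
wrist_force: [2.4, -1.2, 2.1]
finger_gap: 0.0147
gripper_force: 59.4
```

Run:
```python
from h import *
np.set_printoptions(precision=4,suppress=True)
st=manip.get_state(); go([.576,-.063,.204],1.5,28,0,st); print(st["joints"])
im,d=viewer.read_camera("side"); C=cam("side"); cv2.imwrite("pics/s3.png",cv2.resize(im[170:310,220:400,::-1],None,fx=4,fy=4))
im,d=viewer.read_camera("wrist"); np.savez("w3.npz",im=im,d=d,position=st["position"],tcp_rot=st["tcp_rot"])
cv2.imwrite("pics/w3.png",im[:,:,::-1])
```

```text
t 9.95 turn [-0.07 -0.34  0.08] | then offset cm [-0.1   0.16  0.03] | at [ 0.577  -0.0613  0.2049] F [ 2.4 -1.2  2.1]
[ 0.2794  0.     -0.8092  0.4049 -0.3034  0.96  ]
```

View pics/w3.png

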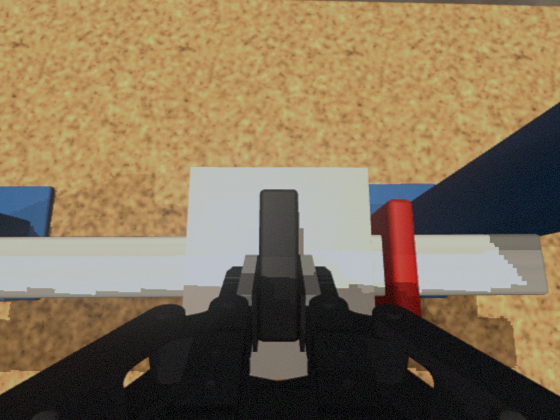

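The white cover's edge (~371) is a few mm short of the red stop (385). Nudge it closer gently.

arm_command:
  steps:
    - {"offset": [0, 0.15, 0], "angular": [0, 0, 0], "gripper": 1}
    - {"offset": [0, 0.15, 0], "angular": [0, 0, 0], "gripper": 1}
    - {"offset": [0, 0.1, 0], "angular": [0, 0, 0], "gripper": 1}
    - {"offset": [0, 0, 0], "angular": [0, 0, 0], "gripper": 1}

```text
clock: 10.55
position: [0.5514, -0.0658, 0.2523]
tcp_rot: [-3.038, -0.043, -0.767]
wrist_force: [-0.5, 3.8, 5.3]
finger_gap: 0.0144
gripper_force: 59.9
```

arm_command:
  steps:
    - {"offset": [0, 0.1, 0], "angular": [0, 0, 0], "gripper": 1}
    - {"offset": [0, 0, 0], "angular": [0, 0, 0], "gripper": 1}

```text
clock: 10.8
position: [0.5514, -0.0668, 0.2523]
tcp_rot: [-3.038, -0.043, -0.767]
wrist_force: [0.3, 4.6, 5.5]
finger_gap: 0.0143
gripper_force: 59.9
```

arm_command:
  steps:
    - {"offset": [0, 0.12, 0], "angular": [0, 0, 0], "gripper": 1}
    - {"offset": [0, 0, 0], "angular": [0, 0, 0], "gripper": 1}

```text
clock: 11.05
position: [0.5514, -0.068, 0.2523]
tcp_rot: [-3.038, -0.043, -0.767]
wrist_force: [0.5, 4.7, 5.2]
finger_gap: 0.0147
gripper_force: 59.9
```

Run:
```python
from h import *
np.set_printoptions(precision=4,suppress=True)
st=manip.get_state(); print(st["position"],st["wrist_force"])
im,d=viewer.read_camera("wrist"); C=cam("wrist",st)
P=cloud(C,d,hsv(im,(0,0,60),(180,80,255),(170,160,400,260))); T=P[(P[:,2]>.172)&(P[:,2]<.178)&(P[:,0]>.61)]
print("panel far part",len(T),np.percentile(T,[1,50,99],axis=0))
P=cloud(C,d,hsv(im,(0,150,60),(8,255,255),(340,180,470,330))); print("red",len(P),np.percentile(P,[1,50,99],axis=0)); T=P[P[:,2]>.183]; print("top",T.mean(0),np.percentile(T,[2,98],axis=0))
```

```text
[ 0.5514 -0.068   0.2523] [0.5466 4.6953 5.1943]
panel far part 9277 [[ 0.6103 -0.1101  0.1731]
 [ 0.6265 -0.0678  0.1746]
 [ 0.6409 -0.0216  0.176 ]]
red 2661 [[ 0.5753 -0.1227  0.1774]
 [ 0.5969 -0.1164  0.1852]
 [ 0.6216 -0.1114  0.1869]]
top [ 0.598  -0.1168  0.1853] [[ 0.5758 -0.1223  0.1834]
 [ 0.621  -0.1116  0.1867]]
```

arm_command:
  steps:
    - {"offset": [0, 0.1, 0], "angular": [0, 0, 0], "gripper": 1}
    - {"offset": [0, 0, 0], "angular": [0, 0, 0], "gripper": 1}

```text
clock: 11.35
position: [0.5514, -0.0684, 0.2523]
tcp_rot: [-3.038, -0.044, -0.768]
wrist_force: [-3.0, 10.8, 5.8]
finger_gap: 0.0147
gripper_force: 60.4
```

arm_command:
  steps:
    - {"offset": [0, 0, 0], "angular": [0, 0, 0], "gripper": 4}
    - {"offset": [0, 0, 0], "angular": [0, 0, 0], "gripper": 4}
    - {"offset": [0, 0, 0], "angular": [0, 0, 0], "gripper": 4}
    - {"offset": [0, 0, -1], "angular": [0, 0, 0], "gripper": 4}
    - {"offset": [0, 0, -2], "angular": [0, 0, 0], "gripper": 4}
    - {"offset": [0, 0, -3], "angular": [0, 0, 0], "gripper": 5}
    - {"offset": [0, 0, -3], "angular": [0, 0, 0], "gripper": 5}
    - {"offset": [0, 0, -2], "angular": [0, 0, 0], "gripper": 5}
    - {"offset": [0, 0, 0], "angular": [0, 0, 0], "gripper": 5}

```text
clock: 12.48
position: [0.4988, -0.0705, 0.3511]
tcp_rot: [-3.036, -0.043, -0.771]
wrist_force: [-0.4, -0.0, 0.1]
finger_gap: 0.0505
gripper_force: 0.0
```

Run:
```python
from h import *
np.set_printoptions(precision=4,suppress=True)
st=manip.get_state(); print(st["joints"])
im,d=viewer.read_camera("wrist"); C=cam("wrist",st)
P=cloud(C,d,hsv(im,(0,0,60),(180,80,255),(150,100,420,330))); T=P[(P[:,2]>.172)&(P[:,2]<.179)]
print("panel",T.mean(0),cv2.minAreaRect((T[:,:2]*1000).astype(np.float32)))
go([.392,-.3055,.095],-1.5,28,.10,st)
```

```text
[ 0.3301 -0.2021 -0.6807  0.2413 -0.6272  1.1066]
panel [ 0.5878 -0.0672  0.1745] ((591.4146728515625, -73.0606918334961), (102.81301879882812, 208.3104248046875), 3.5803422927856445)
t 12.47 turn [-1.57 -0.5   2.71] | then offset cm [-20.91  23.77   2.49] | at [ 0.5245 -0.0697  0.3037] F [-0.4 -0.   0.1]
```

arm_command:
  steps:
    - {"offset": [-1.0, 1.2, 0.1], "angular": [-0.5, -0.2, 0.9], "gripper": 5}
    - {"offset": [-1.9, 2.1, 0.2], "angular": [-0.5, -0.2, 0.9], "gripper": 5}
    - {"offset": [-2.5, 2.9, 0.3], "angular": [-0.5, -0.1, 0.9], "gripper": 5}
    - {"offset": [-2.7, 3.1, 0.3], "angular": [0, 0, 0], "gripper": 5}
    - {"offset": [-2.7, 3.1, 0.3], "angular": [0, 0, 0], "gripper": 5}
    - {"offset": [-2.7, 3.1, 0.3], "angular": [0, 0, 0], "gripper": 5}
    - {"offset": [-2.5, 2.9, 0.3], "angular": [0, 0, 0], "gripper": 5}
    - {"offset": [-2.1, 2.4, 0.3], "angular": [0, 0, 0], "gripper": 5}
    - {"offset": [-1.7, 1.9, 0.2], "angular": [0, 0, 0], "gripper": 5}
    - {"offset": [-1.1, 1.1, 0.1], "angular": [0, 0, 0], "gripper": 5}
    - {"offset": [0, 0, 0], "angular": [0, 0, 0], "gripper": 5}

```text
clock: 13.9
position: [0.3197, -0.3063, 0.2283]
tcp_rot: [3.045, -0.046, 0.748]
wrist_force: [-0.5, -0.5, -0.1]
finger_gap: 0.05
gripper_force: 0.0
```

Run:
```python
from h import *
np.set_printoptions(precision=4,suppress=True)
st=manip.get_state(); print(st["joints"]); go([.392,-.304,.094],-1.5,28,.10,st)
im,d=viewer.read_camera("wrist"); C=cam("wrist",st); cv2.imwrite("pics/w4.png",im[:,:,::-1]); np.savez("w4.npz",im=im,d=d,position=st["position"],tcp_rot=st["tcp_rot"])
m=hsv(im,(8,170,100),(26,255,255)); 
P=cloud(C,d,m); P0=P; T=P[(P[:,2]>.09)&(P[:,2]<.105)]; r=cv2.minAreaRect((T[:,:2]*1000).astype(np.float32)); print(len(T),T.mean(0),r,np.percentile(T,[2,98],axis=0))
```

```text
[-0.5019 -0.0898 -0.6425 -0.3754 -0.6163  2.3065]
t 13.9 turn [ 0.02  0.38 -0.21] | then offset cm [ 0.07 -0.42 -0.14] | at [ 0.3447 -0.307   0.1806] F [-0.5 -0.5 -0.1]
1671 [ 0.4072 -0.3047  0.0963] ((405.1249694824219, -304.0917663574219), (15.667013168334961, 59.33979034423828), 87.16495513916016) [[ 0.3761 -0.3118  0.0944]
 [ 0.4334 -0.2961  0.0978]]
```

View pics/w4.png

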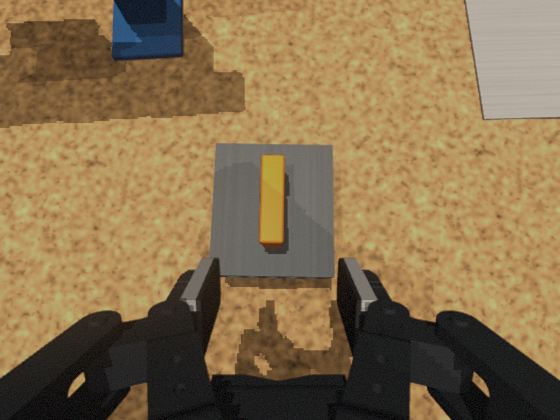

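The orange bar is at (272,155–243) on the dark panel (212–333, 144–276), with the fingers beside its lower end.

```bash
python3 -c "
from h import *
go([.393,-.3036,.093],-2.5,28,0)
f=np.load('w4.npz');C=cam('wrist',f);m=hsv(f['im'],(8,170,100),(26,255,255),(255,150,290,250));v,u=np.nonzero(m)
s=np.load('side0.npz');w,x=np.nonzero(hsv(s['im'],(10,180,120),(24,255,255),(300,360,350,395)));print(tri(C,[u.mean(),v.mean()],cam('side'),[x.mean(),w.mean()]))"
```

```text
t 13.95 turn [-0.44  0.34  0.73] | then offset cm [ 0.03 -0.56 10.02] | at [ 0.3453 -0.3067  0.1812] F [-0.7 -0.6 -0.1]
(array([ 0.40751963, -0.30416073,  0.09066926]), np.float64(0.0019886662986673045))
```

arm_command:
  steps:
    - {"offset": [0, -0.2, 1], "angular": [-0.44, 0.34, 0.73], "gripper": 5}
    - {"offset": [0, -0.36, 2], "angular": [0, 0, 0], "gripper": 5}
    - {"offset": [0, 0, 2.2], "angular": [0, 0, 0], "gripper": 5}
    - {"offset": [0, 0, 2], "angular": [0, 0, 0], "gripper": 5}
    - {"offset": [0, 0, 1.5], "angular": [0, 0, 0], "gripper": 5}
    - {"offset": [0, 0, 1], "angular": [0, 0, 0], "gripper": 5}
    - {"offset": [0, 0, 0.3], "angular": [0, 0, 0], "gripper": 5}
    - {"offset": [0, 0, 0], "angular": [0, 0, 0], "gripper": 5}

```text
clock: 14.95
position: [0.3685, -0.302, 0.142]
tcp_rot: [3.036, -0.061, 0.761]
wrist_force: [0.2, -0.3, 1.1]
finger_gap: 0.0498
gripper_force: 0.0
```

```bash
python3 -c "
from h import *
go([.393,-.3036,.093],-2.5,28,0)"
```

```text
t 14.95 turn [-0.01 -0.13  0.19] | then offset cm [-0.14  0.05  0.08] | at [ 0.3939 -0.3031  0.0944] F [ 0.2 -0.3  1.1]
```

Positioned; close and lift a little.

arm_command:
  steps:
    - {"offset": [-0.1, 0.05, 0.1], "angular": [0, 0, 0], "gripper": 2.5}
    - {"offset": [0, 0, 0], "angular": [0, 0, 0], "gripper": 1}
    - {"offset": [0, 0, 0], "angular": [0, 0, 0], "gripper": 1}
    - {"offset": [0, 0, 0], "angular": [0, 0, 0], "gripper": 1}
    - {"offset": [0, 0, 0], "angular": [0, 0, 0], "gripper": 1}
    - {"offset": [0.23, 0, -0.44], "angular": [0, 0, 0], "gripper": 1}
    - {"offset": [0.47, 0, -0.88], "angular": [0, 0, 0], "gripper": 1}
    - {"offset": [0.47, 0, -0.88], "angular": [0, 0, 0], "gripper": 1}
    - {"offset": [0.23, 0, -0.44], "angular": [0, 0, 0], "gripper": 1}
    - {"offset": [0, 0, 0], "angular": [0, 0, 0], "gripper": 1}

```text
clock: 16.2
position: [0.3682, -0.3023, 0.1709]
tcp_rot: [3.035, -0.06, 0.762]
wrist_force: [-0.4, 0.6, -5.5]
finger_gap: 0.0148
gripper_force: 58.8
```

Run:
```python
from h import *
np.set_printoptions(precision=4,suppress=True)
st=manip.get_state(); go([.474,.045,.29],1.8,28,0,st); go([.424,.045,.31],1.8,28,0,st)
im,d=viewer.read_camera("side"); C=cam("side"); cv2.imwrite("pics/s5.png",cv2.resize(im[330:420,250:400,::-1],None,fx=5,fy=5)); np.savez("s5.npz",im=im,d=d)
```

```text
t 16.2 turn [ 2.03 -0.18 -3.57] | then offset cm [ 15.89 -34.38 -10.42] | at [ 0.3936 -0.3034  0.1234] F [-0.4  0.6 -5.5]
t 16.2 turn [ 2.03 -0.18 -3.57] | then offset cm [ 12.42 -34.54 -14.54] | at [ 0.3936 -0.3034  0.1234] F [-0.4  0.6 -5.5]
```

View pics/s5.png

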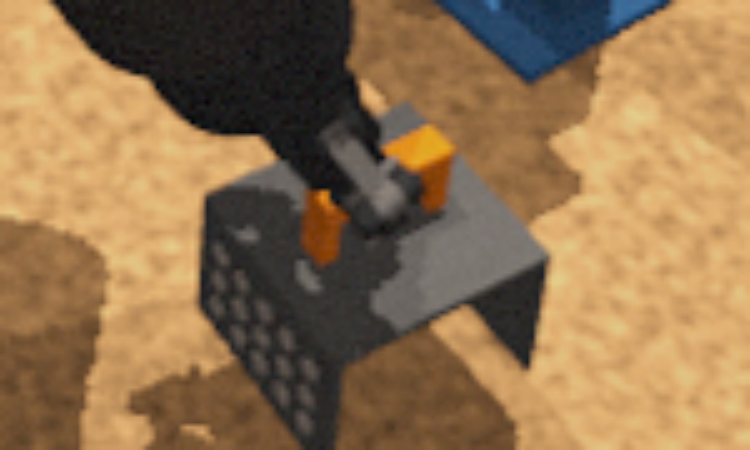

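Run:
```python
from ik import *
np.set_printoptions(precision=2,suppress=True)
q=manip.get_state()["joints"]; print(q)
W=[([.394,-.303,.20],-2.5,28),([.41,-.22,.285],-1,28),([.43,-.12,.29],0,28),([.445,-.03,.29],1.8,28),([.455,.051,.29],1.8,28),([.52,.051,.272],1.8,30),([.575,.0515,.268],1.8,32),([.575,.0515,.24],1.8,30),([.575,.0515,.205],1.8,28)]
for w in W:
    a=ik(*pose(*w),[q]); print(w,a); q=a[0] if a else q
go([.41,-.22,.285],-1,28)
```

```text
[-0.43  0.05 -0.66 -0.44 -0.44  2.32]
([0.394, -0.303, 0.2], -2.5, 28) [array([-0.4 , -0.07, -0.61, -0.3 , -0.59,  2.14])]
([0.41, -0.22, 0.285], -1, 28) [array([-0.1 , -0.27, -0.65, -0.06, -0.71,  1.69])]
([0.43, -0.12, 0.29], 0, 28) [array([ 0.28, -0.37, -0.8 ,  0.21, -0.68,  1.16])]
([0.445, -0.03, 0.29], 1.8, 28) [array([ 0.56, -0.39, -0.87,  0.38, -0.69,  0.79])]
([0.455, 0.051, 0.29], 1.8, 28) [array([ 0.77, -0.35, -0.89,  0.5 , -0.72,  0.5 ])]
([0.52, 0.051, 0.272], 1.8, 30) [array([ 0.61, -0.2 , -0.88,  0.59, -0.51,  0.53])]
([0.575, 0.0515, 0.268], 1.8, 32) [array([ 0.51, -0.1 , -0.86,  0.69, -0.39,  0.51])]
([0.575, 0.0515, 0.24], 1.8, 30) [array([ 0.49, -0.06, -0.87,  0.69, -0.36,  0.51])]
([0.575, 0.0515, 0.205], 1.8, 28) [array([ 0.46, -0.01, -0.91,  0.74, -0.3 ,  0.46])]
t 16.25 turn [ 0.69 -0.15 -1.13] | then offset cm [  8.96  -8.3  -13.59] | at [ 0.39 -0.3   0.12] F [-1.3  0.9 -5.3]
```

arm_command:
  steps:
    - {"offset": [0.5, -0.3, -0.9], "angular": [0.3, 0, -0.5], "gripper": 1}
    - {"offset": [1.1, -0.9, -1.7], "angular": [0.4, 0, -0.6], "gripper": 1}
    - {"offset": [1.6, -1.5, -2.4], "angular": [0, 0, 0], "gripper": 1}
    - {"offset": [1.8, -1.8, -2.7], "angular": [0, 0, 0], "gripper": 1}
    - {"offset": [1.7, -1.7, -2.5], "angular": [0, 0, 0], "gripper": 1}
    - {"offset": [1.3, -1.2, -1.9], "angular": [0, 0, 0], "gripper": 1}
    - {"offset": [0.7, -0.7, -1.1], "angular": [0, 0, 0], "gripper": 1}
    - {"offset": [0.26, -0.2, -0.39], "angular": [0, 0, 0], "gripper": 1}
    - {"offset": [0, 0, 0], "angular": [0, 0, 0], "gripper": 1}

```text
clock: 17.38
position: [0.3844, -0.2196, 0.3324]
tcp_rot: [3.044, -0.027, 0.763]
wrist_force: [0.6, 0.6, -5.0]
finger_gap: 0.015
gripper_force: 59.0
```

```bash
python3 -c "
from h import *
go([.455,.0515,.29],1.8,28)"
```

```text
t 17.38 turn [ 1.3  -0.13 -2.5 ] | then offset cm [  4.99 -26.87   2.06] | at [ 0.4098 -0.22    0.2849] F [ 0.6  0.6 -5. ]
```

arm_command:
  steps:
    - {"offset": [0.2, -1.2, 0.1], "angular": [0.3, 0, -0.6], "gripper": 1}
    - {"offset": [0.4, -2.3, 0.2], "angular": [0.3, 0, -0.6], "gripper": 1}
    - {"offset": [0.6, -3.2, 0.2], "angular": [0.4, 0, -0.7], "gripper": 1}
    - {"offset": [0.7, -3.8, 0.3], "angular": [0.3, 0, -0.6], "gripper": 1}
    - {"offset": [0.7, -3.8, 0.3], "angular": [0, 0, 0], "gripper": 1}
    - {"offset": [0.7, -3.8, 0.3], "angular": [0, 0, 0], "gripper": 1}
    - {"offset": [0.6, -3.4, 0.3], "angular": [0, 0, 0], "gripper": 1}
    - {"offset": [0.5, -2.6, 0.2], "angular": [0, 0, 0], "gripper": 1}
    - {"offset": [0.4, -1.8, 0.1], "angular": [0, 0, 0], "gripper": 1}
    - {"offset": [0.2, -1.0, 0.1], "angular": [0, 0, 0], "gripper": 1}
    - {"offset": [0, 0, 0], "angular": [0, 0, 0], "gripper": 1}

```text
clock: 18.75
position: [0.433, 0.0504, 0.3369]
tcp_rot: [-3.041, -0.048, -0.76]
wrist_force: [0.1, 0.5, -4.3]
finger_gap: 0.0149
gripper_force: 59.1
```

```bash
python3 -c "
from h import *
go([.52,.0515,.273],1.8,31)
s=manip.get_state();print(s['joints'])
viewer.read_camera('side')
im,d=viewer.read_camera('side'); cv2.imwrite('pics/s6.png',cv2.resize(im[100:310,180:420,::-1],None,fx=2.8,fy=2.8))"
```

```text
t 18.75 turn [0.04 2.94 0.03] | then offset cm [4.17 0.16 4.57] | at [0.4583 0.0511 0.2893] F [ 0.1  0.5 -4.3]
[ 0.76180158 -0.34012534 -0.8913585   0.50517601 -0.70712663  0.5042886 ]
```

View pics/s6.png

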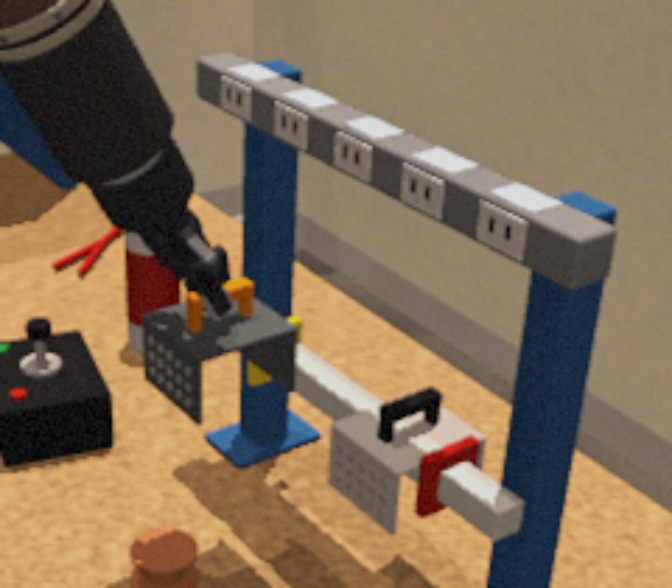

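The dark cover is held level in front of the rail, between the yellow stop and the white cover, which sits against the red stop. Next is the entry under the raceway.

arm_command:
  steps:
    - {"offset": [0.4, 0, 0.5], "angular": [0, 1, 0], "gripper": 1}
    - {"offset": [0.9, 0, 1.0], "angular": [0, 1, 0], "gripper": 1}
    - {"offset": [1.1, 0.1, 1.2], "angular": [0, 0.9, 0], "gripper": 1}
    - {"offset": [1.0, 0.06, 1.0], "angular": [0, 0, 0], "gripper": 1}
    - {"offset": [0.5, 0, 0.6], "angular": [0, 0, 0], "gripper": 1}
    - {"offset": [0, 0, 0], "angular": [0, 0, 0], "gripper": 1}

```text
clock: 19.6
position: [0.4885, 0.0501, 0.3194]
tcp_rot: [-3.02, -0.046, -0.837]
wrist_force: [1.1, -0.8, -4.7]
finger_gap: 0.0149
gripper_force: 59.1
```

```bash
python3 -c "
from h import *
s=manip.get_state();print(s['joints'])
go([.5746,.0515,.268],1.8,32)
im,d=viewer.read_camera('side'); C=cam('side'); P=cloud(C,d,np.ones(d.shape,bool))
g=P[(P[:,2]>.375)&(P[:,2]<.432)&(abs(P[:,1])<.2)&(P[:,0]>.54)&(P[:,0]<.63)]
print('raceway',np.percentile(g,[1,99],axis=0))
G=P[(P[:,2]>.375)&(P[:,2]<.40)&(P[:,1]>-.15)&(P[:,1]<.0)&(P[:,0]>.54)&(P[:,0]<.63)]; print(np.percentile(G,[1,5,50],axis=0))"
```

```text
[ 0.61181702 -0.21726417 -0.91119482  0.63535046 -0.49783006  0.48279462]
t 19.6 turn [ 0.08  1.02 -0.04] | then offset cm [4.57 0.13 3.53] | at [0.5163 0.0509 0.2732] F [ 1.1 -0.8 -4.7]
raceway [[ 0.56172286 -0.19692404  0.38844956]
 [ 0.625291    0.19384032  0.42830973]]
[[ 0.56879165 -0.14872173  0.3874153 ]
 [ 0.56948253 -0.1429469   0.38875238]
 [ 0.57293896 -0.08303578  0.39449811]]
```

arm_command:
  steps:
    - {"offset": [0.4, 0, 0.3], "angular": [0, 0.5, 0], "gripper": 1}
    - {"offset": [0.8, 0.05, 0.6], "angular": [0, 0.5, 0], "gripper": 1}
    - {"offset": [0.9, 0.05, 0.7], "angular": [0, 0, 0], "gripper": 1}
    - {"offset": [0.9, 0, 0.7], "angular": [0, 0, 0], "gripper": 1}
    - {"offset": [0.8, 0, 0.6], "angular": [0, 0, 0], "gripper": 1}
    - {"offset": [0.5, 0, 0.4], "angular": [0, 0, 0], "gripper": 1}
    - {"offset": [0.27, 0, 0.23], "angular": [0, 0, 0], "gripper": 1}
    - {"offset": [0, 0, 0], "angular": [0, 0, 0], "gripper": 1}

```text
clock: 20.65
position: [0.5457, 0.0512, 0.3137]
tcp_rot: [-3.012, -0.047, -0.864]
wrist_force: [0.3, -0.3, -4.4]
finger_gap: 0.0148
gripper_force: 59.2
```

```bash
python3 -c "
from h import *
s=manip.get_state();print(s['joints'])
go([.5746,.0515,.268],1.8,32); go([.5746,.0515,.215],1.8,28)
im,d=viewer.read_camera('side'); cv2.imwrite('pics/s7.png',cv2.resize(im[100:310,180:420,::-1],None,fx=2.8,fy=2.8))"
```

```text
[ 0.50908919 -0.10231419 -0.85689292  0.69056984 -0.39340734  0.50509595]
t 20.65 turn [ 0.03 -0.01 -0.01] | then offset cm [0.02 0.06 0.02] | at [0.5743 0.0521 0.268 ] F [ 0.3 -0.3 -4.4]
t 20.65 turn [ 0.03 -4.01 -0.01] | then offset cm [-2.09  0.06  4.68] | at [0.5743 0.0521 0.268 ] F [ 0.3 -0.3 -4.4]
```

View pics/s7.png

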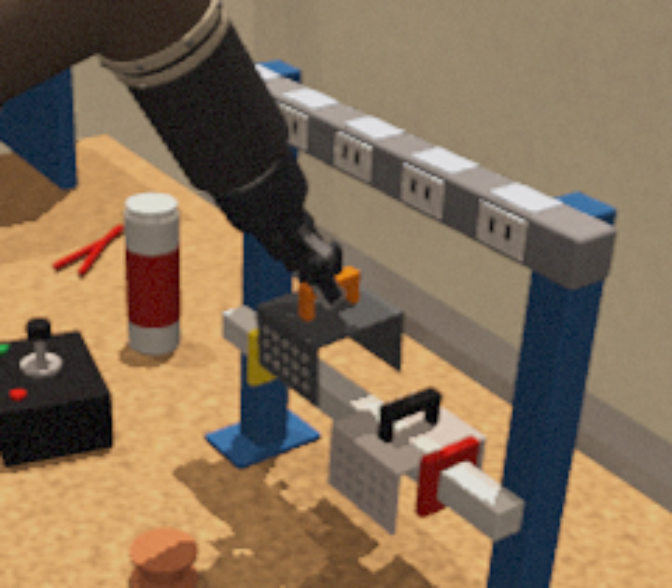

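The far wall is past the rail, with the cover over the gap. Descend while levelling.

arm_command:
  steps:
    - {"offset": [-0.2, 0, 0.4], "angular": [0, 0, 0], "gripper": 1}
    - {"offset": [-0.4, 0.03, 0.9], "angular": [0, -1, 0], "gripper": 1}
    - {"offset": [-0.5, 0.03, 1.1], "angular": [0, -1, 0], "gripper": 1}
    - {"offset": [-0.5, 0, 1.1], "angular": [0, -1, 0], "gripper": 1}
    - {"offset": [-0.35, 0, 0.8], "angular": [0, -1, 0], "gripper": 1}
    - {"offset": [-0.14, 0, 0.38], "angular": [0, 0, 0], "gripper": 1}
    - {"offset": [0, 0, 0], "angular": [0, 0, 0], "gripper": 1}

```text
clock: 21.58
position: [0.5514, 0.0508, 0.2625]
tcp_rot: [-3.041, -0.048, -0.758]
wrist_force: [-0.4, -0.5, -4.0]
finger_gap: 0.0151
gripper_force: 59.1
```

```bash
python3 -c "
from h import *
s=manip.get_state();print(s['joints'])
go([.5746,.0515,.205],1.8,28)"
```

```text
[ 0.48494573 -0.01509339 -0.87219809  0.67203972 -0.33765646  0.52055989]
t 21.57 turn [0.04 0.   0.01] | then offset cm [-0.65  0.    0.78] | at [0.5767 0.0515 0.2149] F [-0.4 -0.5 -4. ]
```

arm_command:
  steps:
    - {"offset": [-0.25, 0, 0.25], "angular": [0, 0, 0], "gripper": 1}
    - {"offset": [-0.25, 0, 0.3], "angular": [0, 0, 0], "gripper": 1}
    - {"offset": [-0.15, 0, 0.23], "angular": [0, 0, 0], "gripper": 1}
    - {"offset": [0, 0, 0], "angular": [0, 0, 0], "gripper": 1}

```text
clock: 22.08
position: [0.5491, 0.0505, 0.2527]
tcp_rot: [-3.041, -0.047, -0.758]
wrist_force: [-0.3, 0.1, -4.3]
finger_gap: 0.0143
gripper_force: 59.1
```

arm_command:
  steps:
    - {"offset": [-0.05, 0, 0.1], "angular": [0, 0, 0], "gripper": 1}
    - {"offset": [0, 0, 0], "angular": [0, 0, 0], "gripper": 1}

```text
clock: 22.32
position: [0.5494, 0.0508, 0.2519]
tcp_rot: [-3.041, -0.048, -0.759]
wrist_force: [0.2, -0.2, -4.5]
finger_gap: 0.0146
gripper_force: 59.1
```

arm_command:
  steps:
    - {"offset": [-0.06, 0, 0.11], "angular": [0, 0, 0], "gripper": 1}
    - {"offset": [-0.06, 0, 0.11], "angular": [0, 0, 0], "gripper": 1}
    - {"offset": [0, 0, 0], "angular": [0, 0, 0], "gripper": 1}

```text
clock: 22.7
position: [0.55, 0.051, 0.251]
tcp_rot: [-3.039, -0.048, -0.763]
wrist_force: [-3.6, -1.5, 4.9]
finger_gap: 0.0148
gripper_force: 60.6
```

Contact (force reversed to +5 N). Release and back off along the tool.

arm_command:
  steps:
    - {"offset": [0, 0, 0], "angular": [0, 0, 0], "gripper": 3.5}
    - {"offset": [0, 0, 0], "angular": [0, 0, 0], "gripper": 3.5}
    - {"offset": [0, 0, 0], "angular": [0, 0, 0], "gripper": 3.5}
    - {"offset": [0, 0, -1], "angular": [0, 0, 0], "gripper": 3.5}
    - {"offset": [0, 0, -2], "angular": [0, 0, 0], "gripper": 3.5}
    - {"offset": [0, 0, -3], "angular": [0, 0, 0], "gripper": 3.5}
    - {"offset": [0, 0, -3], "angular": [0, 0, 0], "gripper": 3.5}
    - {"offset": [0, 0, -2], "angular": [0, 0, 0], "gripper": 3.5}
    - {"offset": [0, 0, 0], "angular": [0, 0, 0], "gripper": 3.5}

```text
clock: 23.82
position: [0.4978, 0.0497, 0.3482]
tcp_rot: [-3.037, -0.048, -0.763]
wrist_force: [-0.6, 0.9, -0.8]
finger_gap: 0.0349
gripper_force: 0.0
```

Run:
```python
from h import *
np.set_printoptions(precision=4,suppress=True)
st=manip.get_state(); im,d=viewer.read_camera("wrist"); C=cam("wrist",st); cv2.imwrite("pics/w8.png",im[:,:,::-1])
P=cloud(C,d,hsv(im,(8,170,100),(26,255,255))); T=P[(P[:,2]>.2)&(P[:,2]<.21)]
print("orange",len(T),np.percentile(T,[2,50,98],axis=0),cv2.minAreaRect((T[:,:2]*1000).astype(np.float32)))
P=cloud(C,d,np.ones(d.shape,bool)); T=P[(abs(P[:,2]-.174)<.004)&(P[:,0]>.61)&(P[:,0]<.64)&(P[:,1]>0)&(P[:,1]<.12)]; print("dark panel",np.percentile(T,[1,50,99],axis=0))
A=np.c_[T[:,:2],np.ones(len(T))]; print("tilt",np.linalg.lstsq(A,T[:,2],rcond=None)[0])
T=P[(abs(P[:,2]-.174)<.004)&(P[:,0]>.61)&(P[:,0]<.64)&(P[:,1]<-.01)]; print("white panel",np.percentile(T,[1,50,99],axis=0))
```

```text
orange 1660 [[0.5581 0.045  0.2046]
 [0.5833 0.0521 0.2064]
 [0.6156 0.0599 0.2078]] ((587.1348876953125, 52.35740661621094), (59.62290573120117, 15.778651237487793), 2.1317949295043945)
dark panel [[0.6102 0.0093 0.173 ]
 [0.6246 0.05   0.1745]
 [0.6376 0.0975 0.176 ]]
tilt [-0.0054  0.0002  0.1779]
white panel [[ 0.6103 -0.1619  0.1708]
 [ 0.6261 -0.0601  0.1745]
 [ 0.6396 -0.0209  0.1771]]
```

View pics/w8.png

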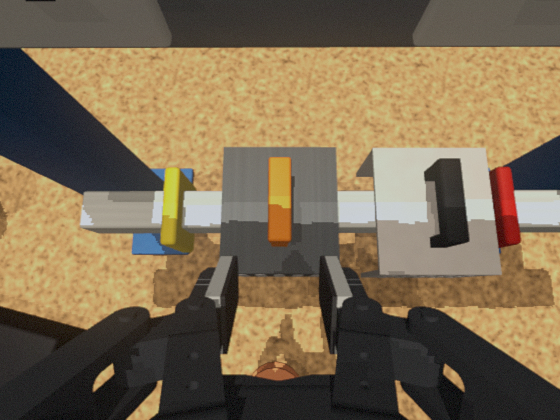

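The dark cover (222–337) sits flat and square between the yellow stop (175) and the white cover (372–500), which is against the red stop (507). The gripper is clear, so I'm handing in.

```bash
python3 -c "
from cell import close_job
print(close_job())"
```

```text
the job is handed in; nothing more can be done
None
```

The job is handed in, but no verdict was returned: the white cover was slid against the red stop, and the dark cover hangs flat and square on the rail between it and the yellow stop, with the gripper clear, after about 24 s of the 69 s.

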